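# Line up a drilling jig's pointer with the empty anchor hole

## Robot

A 7-joint arm with a two-finger parallel gripper is mounted at the origin on the work surface. World frame = base frame: x ahead of the robot, y to its left, z up, the work surface at z = 0. Lengths are in m, angles in rad, forces in N, time in s.
With the tool pointing down it reaches from about 0.425 to 0.925 m from the base axis. Payload 6.8 kg.
Tool frame: the origin (TCP) lies midway between the tips of the shut fingers; the grasp point (between the pads) lies r.grip_point_offset behind it (r.grip_point_offset is the distance from the TCP to the grasp point, in m); z points along the fingers, y is the direction in which the jaws open and shut (so a half turn about z gives the same grasp; the last joint's range is limited). The gripper opens to 85 mm and grips with 20 to 120 N. Pads are 22 mm wide; open, the fingers measure 114 mm over their backs; the gripper's body (76 mm by 85 mm) begins 54 mm behind the grasp point. The pads swing forward as they close: fully open they stand 13 mm farther back than shut.
Start: joints at [-1.321, 0.477, 0.022, 1.555, -0.011, 1.109, -0.083], TCP at [0.236, 0.632, 0.211] pointing down, gripper open.
Joint ranges: [-2.96, 2.96], [-0.34, 2.1], [-1.41, 1.46], [0.24, 2.44], [-1.37, 4.51], [0.17, 1.92], [-2.96, 2.96]. Speed limits (rad/s): [2.39, 2.39, 3.14, 3.14, 3.14, 3.14, 3.14].

## Interface

Orientations are given as a rotation vector (axis times angle).
In Python, from bench import r gives the robot as it stands. The module is installed in compiled form; this text tells all that it offers.
- The arm moves only by the tool play_rows, never from a script. Its argument "deltas" is a list of rows, each a list of 3 entries, a list of its own where there are three numbers: the finger opening in mm, from 0 to 85.4, then the shift along the tool's x, y, z in mm, then the turn, a rotation vector about the tool's x, y, z in rad. A call has 1 to 8 rows; each row is the pose to reach, as a shift and turn from the pose measured when the call began, along the tool's axes at that moment; what a row does not reach only later rows make up. A row lasts 1/8 s, in which the tool goes at most 62.5 mm and 10.7 degrees, less where a joint would pass 70% of its speed; a pose out of reach is approached as far as the arm can. A call with a gripper value outside its range is refused whole. The fingers move at their own pace and stop on an object; "squeeze" is the grip in N (left out, the last holds). Time passes only in rows, so rows that repeat a pose let the fingers close. It gives the time, the measured TCP pose, the force and the opening at its end, in the units of the state.
- r.get_obs(): the state, without advancing time (a new reading comes with each control period).
- r.grab_frame(name): name is "scene" or "top" or "wrist"; returns (picture, depth): 420x560x3 uint8, red, green, blue; 420x560 float32, m along the optical axis (not along the pixel's ray), 0 where there is no reading.
- r.camera_model(name): a dict with "mtx" (3x3 intrinsics, pixels), "rvec" (rotation vector, rad) and "tvec" (3), from world to camera coordinates, as OpenCV has them; the wrist camera has in their place "T_tool_cam" (4x4, takes a point from camera to tool coordinates, whose origin is the TCP and whose axes are the flange's). Camera axes: x right, y down, z forward; pixel columns grow to the right and rows downward; lengths in m; the calibration is good to about 2 mm. The wrist camera is an equidistant fisheye: a pixel r from the principal point sees the ray r / f radians off the axis. A picture is of the moment at which its call begins: read the wrist's pose just before it. camera_model takes no time and is no camera call.
- r.hand_in(): hands the job in, once; it reports no verdict.
The state is a dict: "clock": time; "joints": joint angles; "qvel": joint speeds; "tau": joint torques, N m; "tcp_pos": TCP position; "orientation": TCP orientation; "contact_force": force on the tool from outside, world axes, zero at the start; "moment": the same for the moment, N m; "grip_width": finger opening in m.
Only numpy, scipy, OpenCV 4.12 (cv2) and the standard library are available. Lean on these libraries where they do the work, as an engineer would, in place of code of your own. Each camera call takes 0.05 s, during which the arm holds its last target. There are 200 camera calls.

## Task

On the drilling jig, draw the steel locking pin up out of its bore and park it upright in the side notch of the bracket next to it, its collar resting on the bracket. Only then turn the round knob in small steps until the tip of the pointer stands over the pencil line of the empty hole in the brick (not the line of the hole that already has an anchor in it). Move the pointer only by its knob, never by pushing it, and leave the other things on the bench where they are.

Things in the scene. Friction and masses are not known exactly. Their poses are not given: they have to be found in the camera images.
- jig: fixed drilling jig: grey plate 210 x 400 x 10 mm, plastered hollow brick 115 x 240 mm (face 80 mm above bench); rack bar between two aluminium end blocks. Origin on the bench under the bar, midway; x away from the brick, y along the bar, z up. Bore block at y +165 mm, knob block at -165. Heights above bench: bracket and bore block 90, slide 95, anchor 106, knob top 127 mm
- bore (a point): mouth of the 10 mm vertical bore, 50 mm deep, in the top of the +y end block, 90 mm above the bench; axes as the jig
- notch (a point): place for the pin's axis in the bracket's side notch, 66 mm to the -x side of the bore, on the bracket's top face, 90 mm above bench; axes as the jig. Notch 11 mm wide (x); closed end 9 mm to the -y side of this point, open end 17 mm to the +y side; bracket plate 8 mm thick, free below for 70 mm. The collar rests on it, the shank hangs through
- pin: loose steel locking pin, 60 g: shank 8 mm across and 40 mm long below a collar 22 mm across and 4 mm thick; above the collar a round dark grip 14 mm across and 28 mm high. Origin on its axis at the underside of the collar, z up the grip. It starts in the bore with the collar resting on the block
- knob_grip (a point): on the vertical axis of the round knurled knob, 113 mm above the bench, the height to grip it: knob 38 mm across, 28 mm high, from 99 to 127 mm above the bench, on the -y end block; turns stiffly and stays
- knob (a joint): knob angle, rad, grows clockwise seen from above; each +1 rad moves the pointer 12 mm towards the jig's +y; range -4.6 to 4.6
- slide: the slide: rack bar, aluminium block 34 x 40 mm on it and the pointer arm, moving along the jig's y; origin on the bench under the bar
- pointer_tip (a point): tip of the slide's slender dark pointer, 4 mm wide, which reaches over the brick's plastered face about 2 mm above it; axes as the jig
- hole: the empty hole in the brick's plastered face, a dark disc 12 mm across, with its pencil line, 2 mm wide, that runs from 4 to 46 mm on its +x side, under the pointer's path. Origin at the hole's centre on the face; axes as the jig: the pointer is lined up when its tip has y = 0 in this frame
- anchor: the other hole of the row, filled by a steel anchor stud 26 mm high with washer and nut, with a like pencil line; fixed; origin on the face; not the one to line up with
- washer: loose flat steel washer, 30 mm across, 4 mm thick, lying on the plastered face of the brick; origin at its underside. Not part of the job
- wrench: loose steel wrench 180 mm long lying beyond the jig; origin at its underside centre. Not part of the job
- hammer: loose hammer 260 mm long, wooden handle, at the left; origin at its underside centre. Not part of the job
- brush: loose hole brush 200 mm long at the right; origin at its underside centre. Not part of the job
- cartridge: standing grey mortar cartridge 48 mm across, 190 mm high; origin at its underside. Not part of the job
- tape: standing tape measure 70 x 34 x 62 mm; origin at its underside. Not part of the job
- can: standing steel can 66 mm across, 120 mm high; origin at its underside. Not part of the job

How it is judged:
By the outcome, as a careful person would: the job done as asked, in the order asked, and still so for the second after the job is handed in, with the robot touching nothing.
It also fails if it takes over 64 s, if anything falls off the work surface, if the arm or the gripper's body presses on something with over 40 N, if the wrist force passes 120 N, or if a joint passes its speed limit or range.

## Working session

There is one attempt and no reset: what is moved stays moved. The work goes in short steps, Python scripts to look and compute and a tool call to move; the robot and the scene stay as the last step left them, time stands still between calls to the robot, and variables do not carry over. Pictures are saved under pics/ and viewed, about 8 in all and at most 12, crops included, and the job is handed in when it is done.

Besides the shell and the picture viewer there is one more tool, called in YAML: its name, and indented under it one key for each argument. play_rows: Moves the arm, as the interface text tells. Its arguments: {"type":"object","properties":{"deltas":{"type":"array"},"squeeze":{"type":"number"}},"required":["deltas"]}

```bash
mkdir -p pics; cat > h.py <<'E'
from bench import r
import numpy as np, cv2
from scipy.spatial.transform import Rotation as R
def save(n,img,s=1):
    img=cv2.resize(img,None,fx=s,fy=s,interpolation=cv2.INTER_CUBIC); cv2.imwrite('pics/'+n,img[:,:,::-1])
def ext(name):
    m=r.camera_model(name); return m['mtx'],R.from_rotvec(np.ravel(m['rvec'])).as_matrix(),np.ravel(m['tvec'])
def ray(name,uv,z):   # pixel -> world point on plane z (fixed cams)
    K,Rm,t=ext(name); d=Rm.T@np.linalg.inv(K)@[uv[0],uv[1],1]; c=-Rm.T@t
    return c+d*(z-c[2])/d[2]
def proj(name,P):
    K,Rm,t=ext(name); p=K@(Rm@np.asarray(P)+t); return p[:2]/p[2]
def wray(o,uv,z):     # wrist fisheye pixel -> world point on plane z
    m=r.camera_model('wrist'); K=m['mtx']; T=m['T_tool_cam']
    x=np.array([(uv[0]-K[0,2])/K[0,0],(uv[1]-K[1,2])/K[1,1]]); a=np.linalg.norm(x)
    d=np.r_[x/a*np.sin(a),np.cos(a)] if a>0 else np.array([0,0,1.])
    Q=R.from_rotvec(o['orientation']).as_matrix()
    c=Q@T[:3,3]+o['tcp_pos']; d=Q@T[:3,:3]@d
    return c+d*(z-c[2])/d[2]
def wproj(o,P):
    m=r.camera_model('wrist'); K=m['mtx']; T=m['T_tool_cam']
    Q=R.from_rotvec(o['orientation']).as_matrix()
    p=np.linalg.inv(T)@np.r_[Q.T@(np.asarray(P)-o['tcp_pos']),1]; p=p[:3]
    a=np.arctan2(np.hypot(p[0],p[1]),p[2]); u=p[:2]/np.hypot(p[0],p[1])*a
    return [K[0,0]*u[0]+K[0,2],K[1,1]*u[1]+K[1,2]]
E
python3 - <<'E'
from h import *
for n in('top','scene'):
    a,d=r.grab_frame(n); save(n+'0.png',a,1.4); np.save(n+'d.npy',d)
    print(n,r.camera_model(n))
print(r.get_obs(), r.grip_point_offset, r.camera_model('wrist'))
E
```

```text
top {'mtx': array([[427.98043707,   0.        , 287.62499396],
       [  0.        , 427.98043707, 215.4073498 ],
       [  0.        ,   0.        ,   1.        ]]), 'rvec': array([ 2.12703922, -2.17147603,  0.15370844]), 'tvec': array([1.86906509e-04, 6.10164505e-01, 1.29844350e+00])}
scene {'mtx': array([[379.4863906 ,   0.        , 285.23736313],
       [  0.        , 379.4863906 , 201.96019509],
       [  0.        ,   0.        ,   1.        ]]), 'rvec': array([ 1.1959578 ,  2.40728489, -0.91106613]), 'tvec': array([ 0.36010908, -0.29943509,  1.48188455])}
{'clock': 0.1, 'joints': array([-1.3211012 ,  0.47771108,  0.02235173,  1.55634333, -0.01150688,
        1.10934022, -0.0831133 ]), 'qvel': array([-1.68648912e-04, -3.74584791e-03,  6.99454628e-04, -2.52230421e-03,
       -1.28463689e-03, -9.80054636e-05, -1.69679345e-03]), 'tau': array([ 4.49601357e-03, -5.97759569e+01,  1.61367472e+00, -2.81955707e+01,
        1.28245982e-02,  5.06257304e-03,  1.75290370e-05]), 'tcp_pos': array([0.23620622, 0.63170609, 0.20983133]), 'orientation': array([-5.59004789e-01, -3.09127570e+00,  2.61382919e-03]), 'contact_force': array([-0.34958196,  0.12514052,  0.75937606]), 'moment': array([-0.04994059, -0.02237241, -0.05001441]), 'grip_width': 0.08542897985000743} 0.0187 {'mtx': array([[325.1922621 ,   0.        , 283.89570725],
       [  0.        , 325.1922621 , 212.45018647],
       [  0.        ,   0.        ,   1.        ]]), 'T_tool_cam': array([[ 1.54718472e-03, -9.54781816e-01, -2.97303364e-01,
         7.59388660e-02],
       [ 9.99998696e-01,  1.33931349e-03,  9.02884282e-04,
        -8.26776834e-04],
       [-4.63875089e-04, -2.97304373e-01,  9.54782643e-01,
        -1.62283723e-01],
       [ 0.00000000e+00,  0.00000000e+00,  0.00000000e+00,
         1.00000000e+00]])}
```

View pics/top0.png

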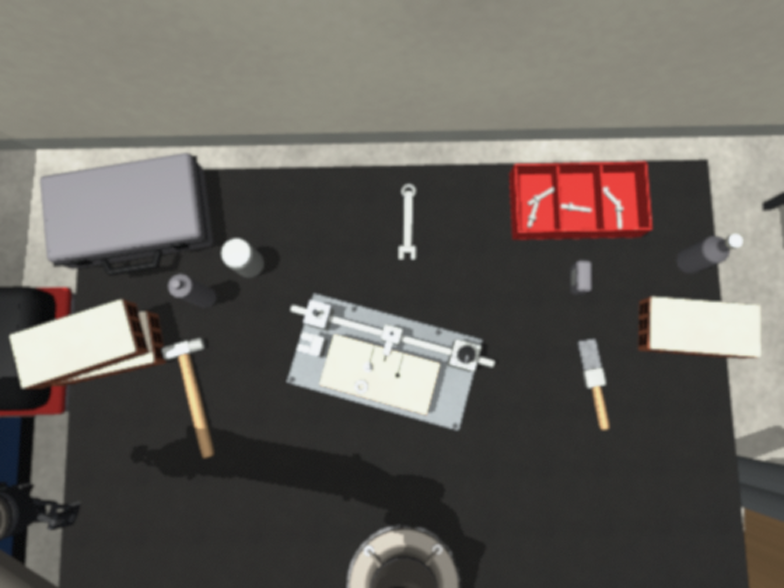

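View pics/scene0.png

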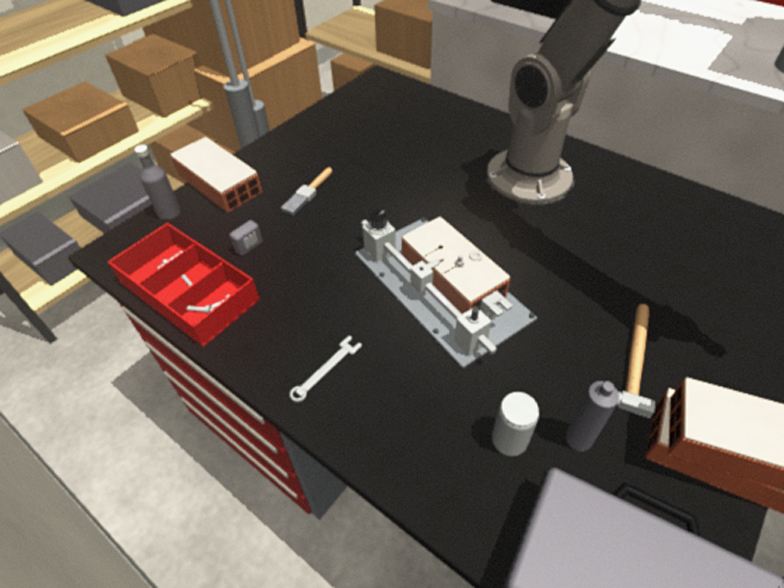

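The top view shows the jig with the pin and bore block at about (317,313), the knob at (466,353), the slide at (391,338), the notch bracket at (310,345), the empty hole at (398,375) and the anchor at (368,366). All are display pixels at x1.4. The scene view agrees with this.

```bash
python3 - <<'E'
from h import *
f=lambda u,v,z:ray('top',(u/1.4,v/1.4),z)
p=f(317,313,.11);k=f(466,353,.127);print('pin',p,'knob',k,np.linalg.norm((p-k)[:2]))
ey=(p-k)[:2]/np.linalg.norm((p-k)[:2]);ex=np.array([ey[1],-ey[0]]);print('ey',ey,'ex',ex,'yaw',np.degrees(np.arctan2(ex[1],ex[0])))
print('hole',f(398,375,.08),'anchor',f(368,366,.08),'notch',p[:2]-.066*ex)
for n,u in(('wrench',(407,222)),('can',(237,253)),('cart',(180,287)),('tape',(581,277)),('hammer',(190,400)),('brush',(595,385))):print(n,f(*u,.03))
o=r.get_obs();print(R.from_rotvec(o['orientation']).as_matrix())
E
```

```text
pin [0.57982839 0.16991035 0.11      ] knob [ 0.48781912 -0.1410965   0.127     ] 0.3243315713312282
ey [0.28368892 0.95891637] ex [ 0.95891637 -0.28368892] yaw -16.480495119018606
hole [0.44637836 0.00098891 0.08      ] anchor [0.46686022 0.06491211 0.08      ] notch [0.51653991 0.18863382]
wrench [ 0.79681014 -0.02627219  0.03      ]
can [0.73184783 0.36396852 0.03      ]
cart [0.65567142 0.49177851 0.03      ]
tape [ 0.65994267 -0.41913922  0.03      ]
hammer [0.40202698 0.46175511 0.03      ]
brush [ 0.41627288 -0.43498464  0.03      ]
[[-9.36669786e-01  3.50213490e-01 -4.72443115e-04]
 [ 3.50213788e-01  9.36668418e-01 -1.60566615e-03]
 [-1.19803401e-04 -1.66943506e-03 -9.99998599e-01]]
```

play_rows:
  deltas:
    - [85,[-452,-313,0],[0,0,-0.07]]
    - [85,[-452,-313,0],[0,0,-0.07]]
    - [85,[-452,-313,0],[0,0,-0.07]]
    - [85,[-452,-313,0],[0,0,-0.07]]
    - [85,[-452,-313,0],[0,0,-0.07]]
    - [85,[-452,-313,0],[0,0,-0.07]]
    - [85,[-452,-313,0],[0,0,-0.07]]
    - [85,[-452,-313,0],[0,0,-0.07]]

```text
clock: 1.1
tcp_pos: [0.5221, 0.2196, 0.2103]
orientation: [-0.45, -3.109, 0.003]
contact_force: [0.6, -0.2, -0.9]
grip_width: 0.0852
```

play_rows:
  deltas:
    - [85,[-40,-26,0],[0,0,0]]
    - [85,[-40,-26,0],[0,0,0]]
    - [85,[-40,-26,0],[0,0,0]]

```text
clock: 1.48
tcp_pos: [0.5524, 0.184, 0.2099]
orientation: [-0.449, -3.108, 0.003]
contact_force: [-0.2, 0.3, 0.8]
grip_width: 0.0851
```

```bash
python3 - <<'E'
from h import *
o=r.get_obs(); a,d=r.grab_frame('wrist'); save('w1.png',a,1.4); np.save('w1.npy',a); np.save('w1d.npy',d)
import pickle; pickle.dump(o,open('w1.pkl','wb'))
print(o['tcp_pos'],o['qvel'].round(3)); Q=R.from_rotvec(o['orientation']).as_matrix();print(Q.round(4))
E
```

```text
[0.55238818 0.18398041 0.20987312] [-0.023 -0.004 -0.019  0.003 -0.     0.001  0.001]
[[-0.959   0.2833 -0.0019]
 [ 0.2833  0.959  -0.0013]
 [ 0.0014 -0.0018 -1.    ]]
```

View pics/w1.png

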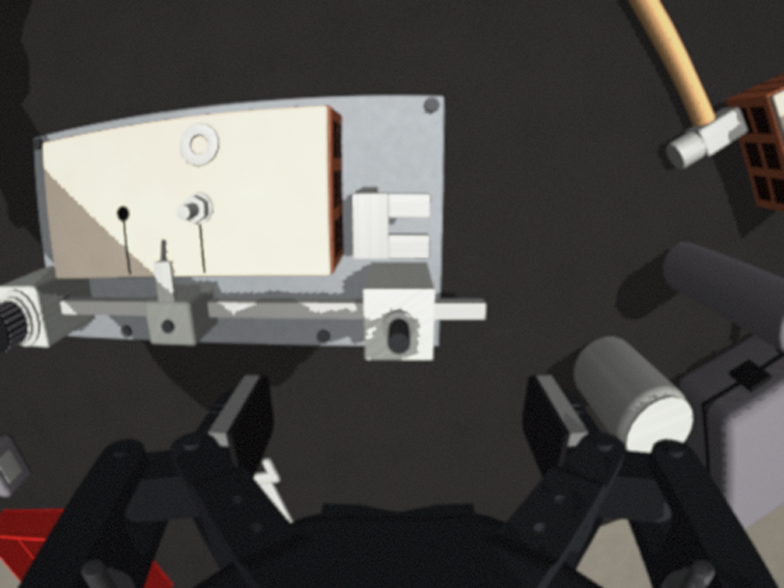

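The wrist view (x1.4) shows the pin grip at about (398,335), its block top at (364–434, 290–360), and the bracket with its notch slot at (390–430, 222). The empty hole is at (123,213) with its line running to (130,272), the pointer tip is near (164,243), and the anchor is at (195,208). I'll zoom in for detail.

```bash
python3 - <<'E'
from h import *
import pickle; o=pickle.load(open('w1.pkl','rb')); a=np.load('w1.npy'); d=np.load('w1d.npy')
c=a[125:270,230:330]; c2=a[145:205,70:170]
s=np.hstack([cv2.resize(c,None,fx=4,fy=4,interpolation=cv2.INTER_CUBIC),np.pad(cv2.resize(c2,None,fx=4,fy=4,interpolation=cv2.INTER_CUBIC),((0,340),(0,0),(0,0)))])
save('w1z.png',s)
print('tcp axis px z.09,.122',wproj(o,[*o['tcp_pos'][:2],.09]),wproj(o,[*o['tcp_pos'][:2],.122]))
E
```

```text
tcp axis px z.09,.122 [np.float64(284.7807033917673), np.float64(200.01477251396)] [np.float64(284.8321685138838), np.float64(210.33408406909587)]
```

View pics/w1z.png

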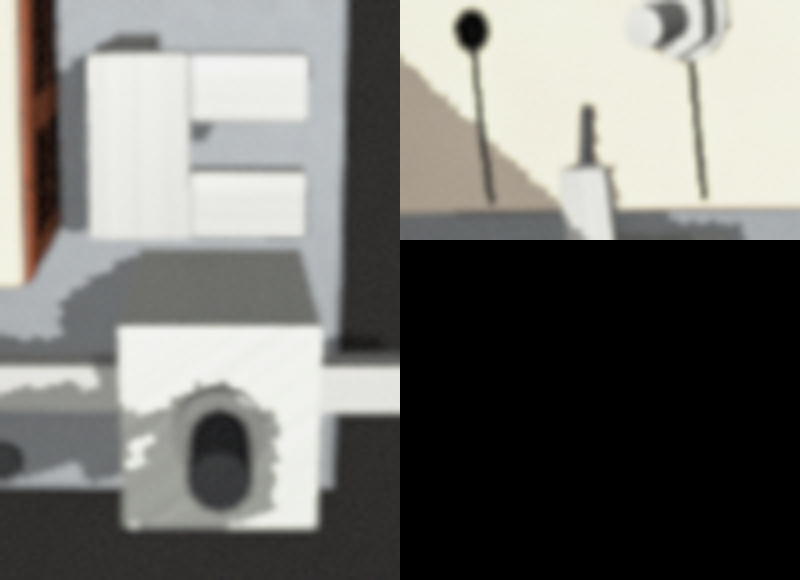

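```bash
python3 - <<'E'
from h import *
import pickle; o=pickle.load(open('w1.pkl','rb'))
z=lambda x,y,h,ox=230,oy=125:wray(o,(ox+(x-1.5)/4,oy+(y-1.5)/4),h)
Q=R.from_rotvec(o['orientation']).as_matrix()
t=lambda p:((Q.T@(p-o['tcp_pos']))*1000).round(1)
pt=z(219,481,.122); print('pin',pt,t(pt))
corners=np.mean([z(118,325,.09),z(322,325,.09),z(124,528,.09),z(320,528,.09)],0);print('block c',corners,t(corners))
nc=z(190,146,.09);no=z(307,146,.09);print('notch closed',nc,t(nc),'open',no,t(no))
h=z(472-400,30,.08,70,145);le=z(491-400,203,.08,70,145);tip=z(587-400,105,.082,70,145);t2=z(587-400,160,.082,70,145)
an=z(704-400,198,.08,70,145)
for n,p in zip(('hole','lineend','tip','tip2','ancline'),(h,le,tip,t2,an)):print(n,p,t(p))
E
```

```text
pin [0.58116936 0.17515993 0.122     ] [-30.2  -0.1  87.8]
block c [0.58188354 0.17544753 0.09      ] [-30.9   0.4 119.8]
notch closed [0.51669446 0.18747077 0.09      ] [ 35.1  -6.5 119.9] open [0.52383261 0.2120269  0.09      ] [ 35.2  19.  119.9]
hole [0.4479118  0.00463083 0.08      ] [  49.2 -201.4  130.3]
lineend [ 0.49176253 -0.00864541  0.08      ] [   3.4 -201.7  130.2]
tip [0.47768525 0.03209779 0.082     ] [  28.4 -166.6  128.2]
tip2 [0.49057381 0.026463   0.082     ] [  14.5 -168.3  128.2]
ancline [0.50987549 0.05360767 0.08      ] [   3.7 -136.8  130.1]
```

play_rows:
  deltas:
    - [50,[-30.3,0,50],[0,0,0]]
    - [50,[-30.3,0,90],[0,0,0]]
    - [50,[-30.3,0,111],[0,0,0]]
    - [50,[-30.3,0,111],[0,0,0]]
    - [0,[-30.3,0,111],[0,0,0]]
    - [0,[-30.3,0,111],[0,0,0]]
    - [0,[-30.3,0,111],[0,0,0]]
    - [0,[-30.3,0,111],[0,0,0]]
  squeeze: 40

```text
clock: 2.52
tcp_pos: [0.583, 0.175, 0.1019]
orientation: [0.449, 3.107, -0.001]
contact_force: [-1.5, -3.1, 13.2]
grip_width: 0.0002
```

```bash
python3 - <<'E'
from h import *
import pickle
o=r.get_obs(); a,d=r.grab_frame('wrist'); pickle.dump((o,a),open('w2.pkl','wb'))
s,_=r.grab_frame('scene'); 
p=proj('scene',[.58,.175,.1]);print(p,o['tcp_pos'],o['grip_width'])
x,y=p.astype(int); A=cv2.resize(s[y-50:y+50,x-65:x+65],(520,400),interpolation=cv2.INTER_CUBIC)
B=cv2.resize(a[150:350,215:355],(280,400),interpolation=cv2.INTER_CUBIC)
save('w2.png',np.hstack([A,B]))
E
```

```text
[338.68003    225.16255113] [0.58296013 0.17496615 0.10194989] 0.00017934165643208538
```

View pics/w2.png

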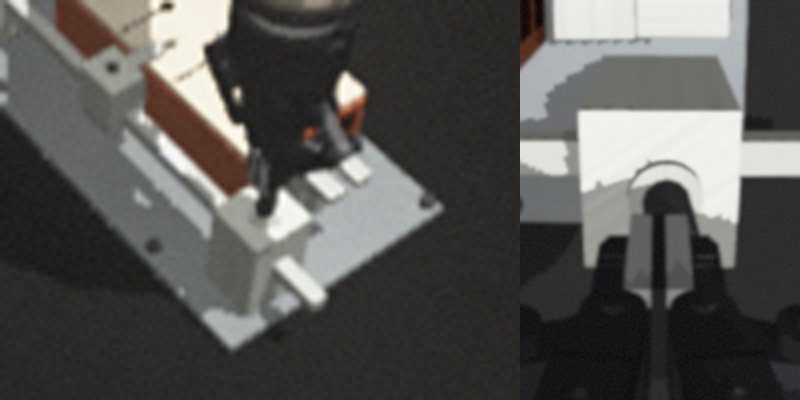

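```bash
python3 - <<'E'
from h import *
import pickle
o,a=pickle.load(open('w2.pkl','rb'))
Q=R.from_rotvec(o['orientation']).as_matrix(); print(Q.round(4))
f=lambda u,v,z:(Q.T@(wray(o,(215+(u-520)/2,150+v/2),z)-o['tcp_pos'])*1000).round(1)
print('collar c',f(665,197,.094),'L',f(629,197,.094),'R',f(702,197,.094),'top',f(665,162,.094))
print('block',f(578,110,.09),f(742,110,.09),f(735,268,.09),f(583,268,.09))
print('grip upper edge',f(665,182,.108),f(665,182,.122),'L',f(643,205,.108),'R',f(688,205,.108))
print('pad upper edge L/R', f(635,215,.102),f(690,215,.102),f(625,290,.12),f(693,290,.12))
print('tcp px',wproj(o,o['tcp_pos']))
save('w2b.png',a,1.4)
E
```

```text
[[-9.591e-01  2.831e-01  2.200e-03]
 [ 2.831e-01  9.591e-01 -1.000e-03]
 [-2.400e-03 -3.000e-04 -1.000e+00]]
collar c [1.5 1.4 7.9] L [ 1.4 -8.9  7.9] R [ 1.4 12.   7.9] top [12.1  1.4  7.9]
block [ 26.1 -23.   11.9] [26.2 22.9 11.9] [-24.4  23.2  12. ] [-24.5 -23.6  12. ]
grip upper edge [11.8  1.2 -6.1] [ 17.6   1.  -20.1] L [ 5.3 -4.5 -6.1] R [ 5.3  7.3 -6.1]
pad upper edge L/R [-0.5 -6.9 -0. ] [-0.5  8.2 -0.1] [-13.7  -9.1 -18. ] [-13.6   8.5 -18. ]
tcp px [np.float64(285.05648777027915), np.float64(256.7029190716049)]
```

View pics/w2b.png

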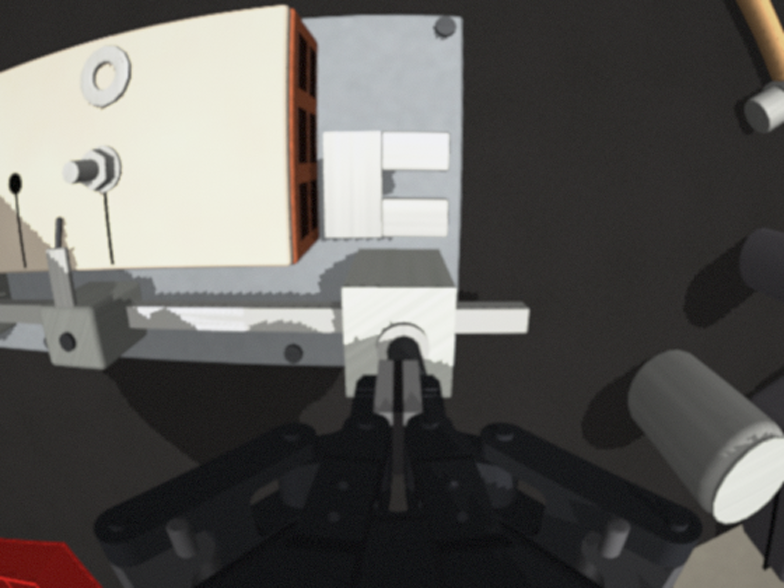

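```bash
python3 - <<'E'
from h import *
o=r.get_obs(); a,d=r.grab_frame('wrist')
m=r.camera_model('wrist');K=m['mtx'];T=m['T_tool_cam']
def P(u,v):
    x=np.array([(u-K[0,2])/K[0,0],(v-K[1,2])/K[1,1]]);t=np.linalg.norm(x);c=np.r_[x/t*np.tan(t),1]*d[v,u]
    return (T@np.r_[c,1])[:3]*1000
for u in(279,286,288,296):
    print(u,[(v,*P(u,v).round().astype(int),int(a[v,u].mean())) for v in range(236,300,4)])
print(o['grip_width'],o['contact_force'],o['tcp_pos'])
E
```

```text
279 [(236, np.int64(9), np.int64(-3), np.int64(8), 226), (240, np.int64(7), np.int64(-3), np.int64(8), 226), (244, np.int64(6), np.int64(-3), np.int64(5), 80), (248, np.int64(5), np.int64(-3), np.int64(1), 32), (252, np.int64(5), np.int64(-3), np.int64(-4), 35), (256, np.int64(4), np.int64(-3), np.int64(-8), 48), (260, np.int64(11), np.int64(-3), np.int64(-27), 93), (264, np.int64(11), np.int64(-3), np.int64(-31), 90), (268, np.int64(11), np.int64(-3), np.int64(-36), 91), (272, np.int64(11), np.int64(-3), np.int64(-39), 90), (276, np.int64(11), np.int64(-3), np.int64(-43), 90), (280, np.int64(11), np.int64(-3), np.int64(-47), 91), (284, np.int64(11), np.int64(-3), np.int64(-49), 90), (288, np.int64(10), np.int64(-3), np.int64(-52), 77), (292, np.int64(11), np.int64(-3), np.int64(-56), 70), (296, np.int64(10), np.int64(-3), np.int64(-57), 119)]
286 [(236, np.int64(9), np.int64(1), np.int64(9), 225), (240, np.int64(7), np.int64(1), np.int64(7), 123), (244, np.int64(7), np.int64(0), np.int64(1), 38), (248, np.int64(7), np.int64(0), np.int64(-3), 35), (252, np.int64(7), np.int64(0), np.i
[... 1674 characters left out ...]
6), np.int64(-8), 41), (256, np.int64(6), np.int64(6), np.int64(-12), 53), (260, np.int64(11), np.int64(5), np.int64(-27), 96), (264, np.int64(11), np.int64(5), np.int64(-32), 96), (268, np.int64(11), np.int64(5), np.int64(-36), 97), (272, np.int64(11), np.int64(4), np.int64(-39), 97), (276, np.int64(11), np.int64(4), np.int64(-42), 97), (280, np.int64(11), np.int64(4), np.int64(-47), 95), (284, np.int64(11), np.int64(4), np.int64(-50), 83), (288, np.int64(11), np.int64(4), np.int64(-52), 78), (292, np.int64(11), np.int64(4), np.int64(-56), 81), (296, np.int64(12), np.int64(4), np.int64(-60), 79)]
-9.088046240404295e-05 [-2.66933513 -4.12764264 12.88500596] [0.58292626 0.17495197 0.1019461 ]
```

The gripper is shut on top of the grip, not around it. Wrist depth puts the real finger tips about 22–26 mm behind the stated TCP. I'll back off, open, and go down about 25 mm deeper.

play_rows:
  deltas:
    - [40,[0,0,-25],[0,0,0]]
    - [40,[0,0,-25],[0,0,0]]
    - [40,[0,0,-25],[0,0,0]]
    - [40,[0,0,-25],[0,0,0]]

```text
clock: 3.18
tcp_pos: [0.5823, 0.175, 0.1263]
orientation: [0.449, 3.108, -0.002]
contact_force: [-0.1, -1.2, 0.1]
grip_width: 0.0401
```

```bash
cat >> h.py <<'E'
def wpts():
    o=r.get_obs(); a,d=r.grab_frame('wrist'); m=r.camera_model('wrist');K=m['mtx'];T=m['T_tool_cam']
    v,u=np.mgrid[:420,:560]; x=np.stack([(u-K[0,2])/K[0,0],(v-K[1,2])/K[1,1]],-1);t=np.linalg.norm(x,axis=-1,keepdims=True)
    c=np.concatenate([x/t*np.tan(t),np.ones_like(t)],-1)*d[...,None]
    return o,a,(c@T[:3,:3].T+T[:3,3])*1000   # tool-frame mm
E
python3 - <<'E'
from h import *
o,a,P=wpts(); print(o['tcp_pos'],o['grip_width'],o['contact_force'])
z=o['tcp_pos'][2]*1000
m=(P[...,2]>z-119)&(P[...,2]<z-97)&(abs(P[...,0])<20)&(abs(P[...,1])<12)&(a.mean(2)<70)
q=P[m];print('grip pts',len(q),q.min(0),q.max(0),np.median(q,0))
m=(abs(P[...,1])>14)&(abs(P[...,1])<30)&(abs(P[...,0])<14)&(P[...,2]<-5)
q=P[m];print('fingers',len(q),np.percentile(q,[1,50,99],axis=0))
E
```

```text
[0.58231859 0.17497731 0.12631113] 0.04005557941660648 [-0.11084369 -1.16687433  0.07335394]
grip pts 262 [ 3.03720171 -5.42969707  7.32830642] [ 7.3130529   6.77924034 29.11576257] [ 6.16626915  0.59510482 17.4988815 ]
fingers 6268 [[  -9.85387766  -29.72321553 -116.87409367]
 [  10.84375701   19.20115326  -60.9263207 ]
 [  13.49749288   29.68729408  -24.18876529]]
```

play_rows:
  deltas:
    - [40,[0,0.6,30],[0,0,0]]
    - [40,[0,0.6,48],[0,0,0]]
    - [40,[0,0.6,48],[0,0,0]]
    - [0,[0,0.6,48],[0,0,0]]
    - [0,[0,0.6,48],[0,0,0]]
    - [0,[0,0.6,48],[0,0,0]]
    - [0,[0,0.6,48],[0,0,0]]
  squeeze: 40

```text
clock: 4.1
tcp_pos: [0.5833, 0.1756, 0.0792]
orientation: [0.449, 3.107, -0.001]
contact_force: [-0.6, -0.6, 4.7]
grip_width: 0.0124
```

play_rows:
  deltas:
    - [0,[0,0,-8],[0,0,0]]
    - [0,[0,0,-20],[0,0,0]]
    - [0,[0,0,-35],[0,0,0]]
    - [0,[0,0,-55],[0,0,0]]
    - [0,[0,0,-60],[0,0,0]]
    - [0,[0,0,-60],[0,0,0]]
  squeeze: 60

```text
clock: 4.85
tcp_pos: [0.5833, 0.1758, 0.1396]
orientation: [0.449, 3.106, 0.0]
contact_force: [0.2, -0.1, -0.7]
grip_width: 0.0116
```

```bash
python3 - <<'E'
from h import *
import pickle
o,a,P=wpts(); print(o['tcp_pos'],o['grip_width'],o['contact_force'],R.from_rotvec(o['orientation']).as_matrix().round(4))
pickle.dump((o,a,P),open('w3.pkl','wb'))
s,_=r.grab_frame('scene'); s=s[175:275,274:404]
save('w3.png',np.hstack([cv2.resize(s,(390,300),interpolation=cv2.INTER_CUBIC),cv2.resize(a[80:300,180:400],(400,400),interpolation=cv2.INTER_CUBIC)[:300]]))
E
```

```text
[0.58325677 0.17576026 0.13958517] 0.0116064202750161 [ 0.1629601  -0.0507769  -0.72432569] [[-9.591e-01  2.830e-01  3.300e-03]
 [ 2.830e-01  9.591e-01 -3.000e-04]
 [-3.300e-03  6.000e-04 -1.000e+00]]
```

View pics/w3.png

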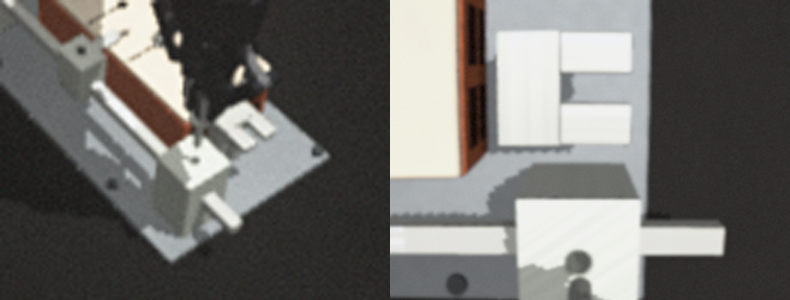

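The pin is out. The scene view shows it under the gripper, and the wrist view shows the open bore mouth near crop (578,262) with the shank below it. Next I'll measure the pin in the tool frame, and the notch.

```bash
python3 - <<'E'
from h import *
import pickle
o,a,P=pickle.load(open('w3.pkl','rb'))
for lo in range(-30,44,4):
    m=(P[...,2]>lo)&(P[...,2]<=lo+4)&(abs(P[...,0])<22)&(abs(P[...,1])<22); q=P[m]
    if len(q)>3:print(lo,len(q),'x',q[:,0].min().round(1),q[:,0].max().round(1),'y',q[:,1].min().round(1),q[:,1].max().round(1),a[m].mean().round())
# notch at plane z=.09 from pixels: bright mask
z=o['tcp_pos'][2]*1000
v,u=np.mgrid[:420,:560]
Q=R.from_rotvec(o['orientation']).as_matrix()
f=lambda uu,vv:(Q.T@(wray(o,(180+(uu-390)/400*220-.3,80+vv/400*220-.3),.09)-o['tcp_pos'])*1000).round(1)
for n,p in dict(edgeU1=(575,71),edgeU2=(625,71),edgeL1=(575,103),edgeL2=(625,103),closed=(560,88),open=(631,88),bore=(578,262)).items():print(n,f(*p))
g=a.mean(2)
for c in (286,296,306):print(c,g[112:142,c].round().astype(int).tolist())
E
```

```text
-30 271 x 4.1 11.6 y -19.9 18.0 46.0
-26 185 x 4.2 11.3 y -18.5 14.0 61.0
-22 83 x 4.5 10.0 y -11.1 5.1 36.0
-18 172 x 3.8 11.9 y -8.1 7.4 143.0
-14 249 x 3.9 12.0 y -9.8 9.1 162.0
-10 13 x 4.9 11.3 y -10.4 8.7 113.0
6 18 x 3.5 5.0 y -3.4 2.3 84.0
10 37 x 1.6 5.0 y -4.7 2.9 89.0
14 32 x 1.1 4.9 y -4.7 3.0 100.0
18 33 x 1.8 5.0 y -4.2 3.1 103.0
22 27 x 1.6 5.3 y -4.3 3.2 134.0
26 5 x 2.5 4.6 y -4.3 0.1 161.0
edgeU1 [73.1 -2.3 49.3]
edgeU2 [73.2 15.4 49.4]
edgeL1 [61.6 -2.3 49.4]
edgeL2 [61.7 15.5 49.4]
closed [67.  -7.6 49.4]
open [67.2 17.6 49.4]
bore [ 1.8 -1.2 49.6]
286 [239, 239, 240, 240, 240, 238, 227, 194, 173, 181, 188, 189, 190, 189, 191, 188, 186, 186, 185, 184, 187, 187, 185, 168, 160, 201, 233, 240, 241, 241]
296 [240, 240, 240, 240, 240, 238, 229, 200, 175, 180, 189, 189, 188, 190, 187, 189, 188, 188, 187, 187, 189, 187, 186, 178, 173, 203, 232, 240, 241, 240]
306 [240, 240, 240, 241, 241, 239, 232, 209, 179, 182, 189, 189, 189, 188, 190, 189, 188, 189, 190, 191, 188, 189, 188, 181, 172, 199, 230, 239, 240, 240]
```

play_rows:
  deltas:
    - [0,[20,1,0],[0,0,0]]
    - [0,[45,2,0],[0,0,0]]
    - [0,[66,2,0],[0,0,0]]
    - [0,[66,2,0],[0,0,0]]
    - [0,[66,2,10],[0,0,0]]
    - [0,[66,2,15],[0,0,0]]
    - [0,[66,2,15],[0,0,0]]

```text
clock: 5.82
tcp_pos: [0.5199, 0.1955, 0.1225]
orientation: [0.45, 3.108, -0.003]
contact_force: [-0.4, -0.1, -0.9]
grip_width: 0.012
```

```bash
python3 - <<'E'
from h import *
import pickle
o,a,P=wpts(); print(o['tcp_pos'],o['grip_width'],o['contact_force'])
pickle.dump((o,a,P),open('w4.pkl','wb'))
for lo in range(-18,40,4):
    m=(P[...,2]>lo)&(P[...,2]<=lo+4)&(abs(P[...,0])<14)&(abs(P[...,1])<14); q=P[m]
    if len(q)>3:print(lo,len(q),'x',q[:,0].max().round(1),'y',q[:,1].min().round(1),q[:,1].max().round(1))
zt=o['tcp_pos'][2]-.09
y0,x0=[int(t) for t in wproj(o,[*o['tcp_pos'][:2],.09])][::-1]
print(x0,y0); save('w4.png',a[y0-50:y0+50,x0-60:x0+60],5)
E
```

```text
[0.51989878 0.19548648 0.12250445] 0.01200411909536028 [-0.36900362 -0.05569297 -0.86560307]
-18 179 x 12.1 y -9.1 7.4
-14 255 x 12.2 y -10.4 9.2
-10 7 x 11.2 y -9.3 4.5
6 22 x 5.1 y -3.4 1.7
10 33 x 5.0 y -4.7 2.9
14 35 x 5.0 y -4.7 3.0
18 32 x 5.1 y -4.2 3.1
22 26 x 4.8 y -4.3 3.2
26 4 x 4.6 y -3.7 0.1
30 646 x 14.0 y -14.0 14.0
34 252 x 13.8 y -13.7 14.0
38 37 x 4.4 y -9.2 13.5
284 235
```

View pics/w4.png

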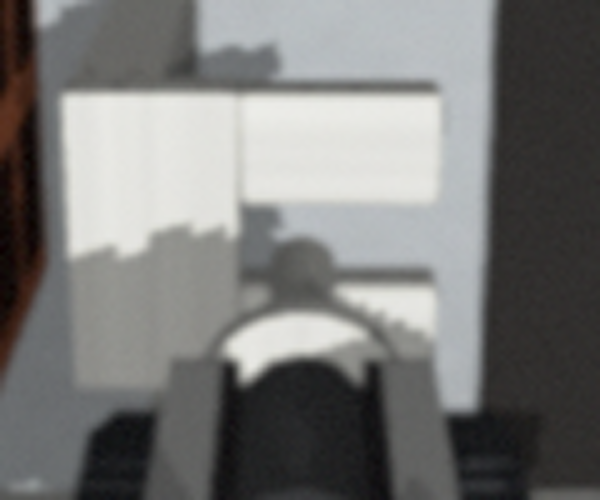

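The view (x5 crop) shows the slot edges at rows 202 and about 279, the closed end at column 240, and the shank end near (302,265). I'll compute the residual.

```bash
python3 - <<'E'
from h import *
import pickle
o,a,P=pickle.load(open('w4.pkl','rb'));Q=R.from_rotvec(o['orientation']).as_matrix()
f=lambda u,v,z:(Q.T@(wray(o,(224+(u-2)/5,185+(v-2)/5),z)-o['tcp_pos'])*1000).round(1)
print('U',f(330,202,.09),'L',f(330,279,.09),'closed',f(240,230,.09),'open',f(440,230,.09))
zb=.0945;print('shank top edge',f(302,237,zb),'L',f(272,262,zb),'R',f(333,262,zb))
g=a.mean(2)
for c in (280,296,300,305):print(c,g[218:246,c].round().astype(int).tolist())
E
```

```text
U [ 7.   3.  32.5] L [-3.6  3.1 32.5] closed [ 3.2 -8.5 32.5] open [ 3.2 17.1 32.5]
shank top edge [ 3.9 -0.6 28. ] L [ 0.6 -4.3 28. ] R [ 0.6  3.3 28. ]
280 [224, 225, 227, 228, 228, 225, 219, 200, 180, 167, 161, 156, 157, 171, 161, 124, 96, 88, 83, 84, 83, 85, 82, 82, 83, 84, 86, 94]
296 [224, 225, 226, 228, 228, 225, 220, 203, 190, 187, 187, 187, 186, 186, 185, 184, 184, 186, 183, 173, 143, 110, 105, 138, 185, 216, 219, 200]
300 [224, 225, 226, 228, 227, 225, 219, 203, 191, 188, 188, 187, 187, 186, 185, 184, 186, 186, 185, 173, 143, 109, 106, 139, 184, 217, 226, 227]
305 [224, 225, 227, 227, 228, 225, 222, 208, 192, 185, 186, 188, 187, 187, 187, 189, 185, 187, 183, 172, 144, 113, 106, 139, 184, 217, 225, 228]
```

play_rows:
  deltas:
    - [0,[0.7,0.5,0],[0,0,0]]
    - [0,[0.7,0.5,8],[0,0,0]]
    - [0,[0.7,0.5,20],[0,0,0]]
    - [0,[0.7,0.5,34],[0,0,0]]
    - [0,[0.7,0.5,42],[0,0,0]]
    - [0,[0.7,0.5,42],[0,0,0]]

```text
clock: 6.62
tcp_pos: [0.5193, 0.1961, 0.0801]
orientation: [0.45, 3.109, -0.004]
contact_force: [-0.3, 0.4, -0.7]
grip_width: 0.0113
```

play_rows:
  deltas:
    - [0,[0,0,1],[0,0,0]]
    - [0,[0,0,1.3],[0,0,0]]
    - [0,[0,0,1.3],[0,0,0]]

```text
clock: 7.0
tcp_pos: [0.5195, 0.1962, 0.0792]
orientation: [0.45, 3.108, -0.003]
contact_force: [-0.7, -0.4, 3.5]
grip_width: 0.0118
```

play_rows:
  deltas:
    - [16,[0,0,0],[0,0,0]]
    - [24,[0,0,0],[0,0,0]]
    - [35,[0,0,0],[0,0,0]]
    - [35,[0,0,0],[0,0,0]]
    - [35,[0,0,-30],[0,0,0]]
    - [35,[0,0,-60],[0,0,0]]
    - [35,[0,0,-70],[0,0,0]]
    - [35,[0,0,-70],[0,0,0]]

```text
clock: 8.0
tcp_pos: [0.5196, 0.1965, 0.1493]
orientation: [0.45, 3.108, -0.002]
contact_force: [-0.1, -0.2, -0.6]
grip_width: 0.0352
```

```bash
python3 - <<'E'
from h import *
import pickle
o,a,P=wpts(); print(o['tcp_pos'],o['grip_width'],o['contact_force'])
pickle.dump((o,a,P),open('w5.pkl','wb'))
Q=R.from_rotvec(o['orientation']).as_matrix(); W=P/1000@Q.T+o['tcp_pos']
for lo in range(88,126,4):
    m=(W[...,2]*1000>lo)&(W[...,2]*1000<=lo+4)&(abs(P[...,0])<14)&(abs(P[...,1])<13)&(P[...,2]>0); q=P[m]
    if len(q)>3:print(lo,len(q),'x',q[:,0].min().round(1),q[:,0].max().round(1),'y',q[:,1].min().round(1),q[:,1].max().round(1))
save('w5.png',a,1.4)
E
```

```text
[0.51962521 0.19645281 0.14934074] 0.0352098290507105 [-0.11421283 -0.1912173  -0.57253489]
88 438 x -13.9 13.9 y -13.0 13.0
92 313 x -6.1 11.9 y -11.9 9.5
96 40 x 1.5 7.8 y -7.5 5.7
100 34 x 2.1 8.0 y -7.3 5.6
104 36 x 1.0 7.9 y -8.0 5.5
108 38 x 2.2 8.1 y -7.8 5.4
112 42 x 0.7 7.9 y -7.7 5.9
116 68 x -5.5 7.8 y -7.6 5.8
120 325 x -5.7 7.8 y -7.5 5.8
```

View pics/w5.png

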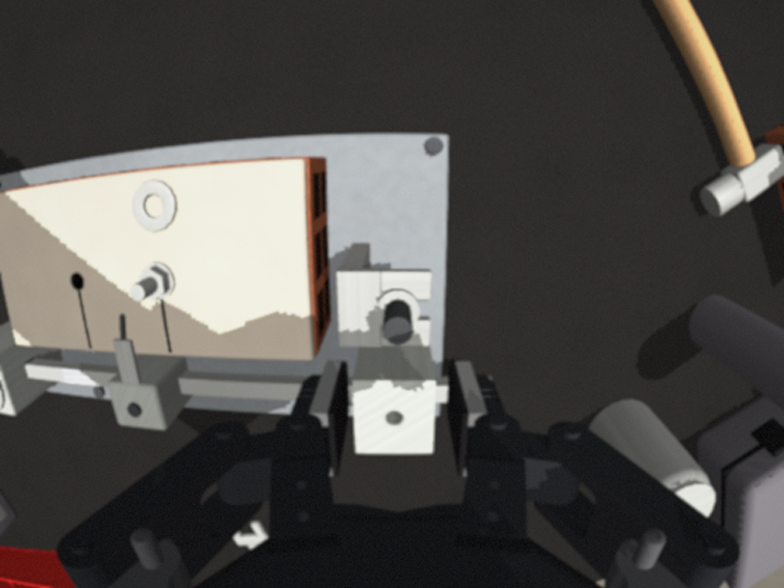

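The pin stands upright in the notch: collar top at 94 mm, grip top at 122 mm. The empty bore shows at (395,418). Next, to above the knob.

play_rows:
  deltas:
    - [60,[0,0,-30],[0,0,0]]
    - [60,[-20,-60,-35],[0,0,0.18]]
    - [60,[-35,-120,-35],[0,0,0.36]]
    - [60,[-50,-180,-35],[0,0,0.54]]
    - [60,[-65.6,-240,-35],[0,0,0.72]]
    - [60,[-65.6,-300,-35],[0,0,0.9]]
    - [60,[-65.6,-332.6,-35],[0,0,1.08]]
    - [60,[-65.6,-332.6,-35],[0,0,1.2]]

```text
clock: 9.05
tcp_pos: [0.4855, -0.1445, 0.1832]
orientation: [2.139, 2.3, -0.007]
contact_force: [0.6, 0.4, 0.7]
grip_width: 0.06
```

```bash
python3 - <<'E'
from h import *
import pickle
o,a,P=wpts(); print(o['tcp_pos'],o['joints'].round(3),o['qvel'].round(3),R.from_rotvec(o['orientation']).as_matrix().round(3))
pickle.dump((o,a,P),open('w6.pkl','wb'))
save('w6.png',a,1.4)
Q=R.from_rotvec(o['orientation']).as_matrix(); W=P/1000@Q.T+o['tcp_pos']
m=(W[...,2]>.123)&(W[...,2]<.131)&(np.hypot(W[...,0]-.488,W[...,1]+.141)<.03); q=W[m]; print(len(q),q.min(0),q.max(0),(q.min(0)+q.max(0))/2)
mm=m.astype(np.uint8); c,rad=cv2.minEnclosingCircle(np.argwhere(m)[:,::-1].astype(np.float32)); print('px',c,rad, wray(o,c,.127))
E
```

```text
[ 0.48552927 -0.1445168   0.18321163] [-0.329  0.255  0.584  2.011 -0.171  0.925  0.417] [-0.179  0.027  0.131 -0.003 -0.075  0.003 -0.89 ] [[-0.073  0.997 -0.003]
 [ 0.997  0.073 -0.003]
 [-0.003 -0.003 -1.   ]]
2099 [ 0.46835797 -0.16031374  0.12302276] [ 0.50645082 -0.12192656  0.12841247] [ 0.48740439 -0.14112015  0.12571762]
px (287.32501220703125, 215.59165954589844) 26.7225341796875 [ 0.48728242 -0.13959778  0.127     ]
```

View pics/w6.png

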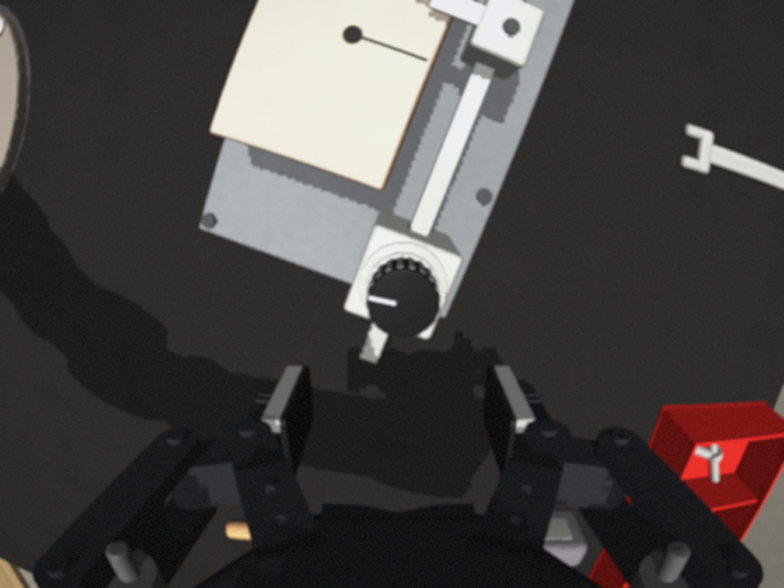

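The wrist view shows the knob at (404,297) display and the empty hole at (352,35) with its line running to (427,60). Knob centre is at about (0.4874, -0.1411). I'll pre-rotate clockwise and go down over it.

play_rows:
  deltas:
    - [65,[3.2,2.1,0],[0,0,0.18]]
    - [65,[3.2,2.1,0],[0,0,0.36]]
    - [65,[3.2,2.1,0],[0,0,0.54]]
    - [65,[3.2,2.1,0],[0,0,0.72]]
    - [65,[3.2,2.1,0],[0,0,0.9]]
    - [65,[3.2,2.1,0],[0,0,0.9]]

```text
clock: 9.85
tcp_pos: [0.4876, -0.1388, 0.1821]
orientation: [2.924, 1.145, -0.008]
contact_force: [0.1, 0.0, -0.1]
grip_width: 0.065
```

```bash
cat > k.py <<'E'
from h import *
o,a,P=wpts(); Q=R.from_rotvec(o['orientation']).as_matrix(); W=P/1000@Q.T+o['tcp_pos']
print(o['clock'],o['tcp_pos'].round(4),'j',o['joints'].round(2),'qv',abs(o['qvel']).max().round(3),'tilt',Q[2].round(4),'yaw x',np.arctan2(Q[1,0],Q[0,0]).round(3))
m=(W[...,2]>.122)&(W[...,2]<.131)&(np.hypot(W[...,0]-.488,W[...,1]+.141)<.024); q=W[m]
if len(q)>50:
    c=(q.min(0)+q.max(0))/2; print('knob',c,'tool',(Q.T@(c-o['tcp_pos'])*1000).round(1), np.ptp(q,axis=0))
E
python3 k.py
```

```text
9.85 [ 0.4876 -0.1388  0.1821] j [-0.48  0.29  0.77  2.02 -0.24  0.93 -0.41] qv 0.068 tilt [-5.5e-03 -6.0e-04 -1.0e+00] yaw x 0.746
knob [ 0.48735183 -0.1411555   0.12530679] tool [-1.5  1.6 56.8] [0.03864892 0.03862364 0.00659843]
```

play_rows:
  deltas:
    - [65,[-1.5,1.6,40],[0,0,0]]
    - [65,[-1.5,1.6,80],[0,0,0]]
    - [65,[-1.5,1.6,104],[0,0,0]]
    - [65,[-1.5,1.6,104],[0,0,0]]
    - [30,[-1.5,1.6,104],[0,0,0]]
    - [30,[-1.5,1.6,104],[0,0,0]]
    - [30,[-1.5,1.6,104],[0,0,0]]
    - [30,[-1.5,1.6,104],[0,0,0]]
  squeeze: 60

```text
clock: 10.9
tcp_pos: [0.4876, -0.141, 0.0797]
orientation: [2.923, 1.149, -0.005]
contact_force: [-2.7, 1.8, 6.8]
grip_width: 0.0367
```

play_rows:
  deltas:
    - [30,[0,0,0],[0,0,-0.12]]
    - [30,[0,0,0],[0,0,-0.24]]
    - [30,[0,0,0],[0,0,-0.36]]
    - [30,[0,0,0],[0,0,-0.48]]
    - [30,[0,0,0],[0,0,-0.6]]
    - [30,[0,0,0],[0,0,-0.6]]
  squeeze: 70

```text
clock: 11.65
tcp_pos: [0.4877, -0.141, 0.0799]
orientation: [2.454, 1.962, -0.005]
contact_force: [1.4, -0.9, -9.2]
grip_width: 0.0362
```

```bash
cat > p.py <<'E'
from h import *
import sys
# pointer vs. line in the jig frame from the top camera and wrist camera depth
o=r.get_obs(); print(o['clock'],o['tcp_pos'].round(4),o['contact_force'].round(1),o['moment'].round(2),o['grip_width'],'j7',o['joints'][6].round(2),'yaw',np.arctan2(*R.from_rotvec(o['orientation']).as_matrix()[[1,0],0]).round(3))
a,_=r.grab_frame('top'); g=a.mean(2)
ey=np.array([.2835,.959]);ex=np.array([.959,-.2835]);org=np.array([.5819,.1754])-.165*ey
def rect(z,name,img,xs,ys):
    K,Rm,t=ext(name); G=np.array([[[*(org+x*ex+y*ey),z] for y in ys] for x in xs])
    p=(G@Rm.T+t)@K.T; p=(p[...,:2]/p[...,2:]).astype(np.float32)
    return cv2.remap(img,p[...,0],p[...,1],cv2.INTER_CUBIC)
E
cat > p2.py <<'E'
from p import *
ys=np.arange(-.075,.05,.0005); xs=np.arange(-.125,.0,.0005)
A=rect(.08,'top',a,xs,ys); s,_=r.grab_frame('scene'); B=rect(.08,'scene',s,xs,ys)
save(sys.argv[1],np.vstack([A,B])[:, :],1.6 if False else 1.15)
E
python3 p2.py t1.png
```

```text
11.65 [ 0.4877 -0.141   0.0799] [ 1.4 -0.9 -9.2] [-0.23 -0.54  0.1 ] 0.03618881943193267 j7 0.23 yaw 1.349
```

View pics/t1.png

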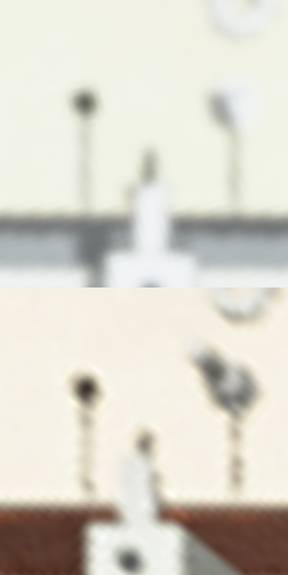

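The top and scene rectified crops show the tip at column 149, the empty hole's line at column 85 and the anchor line at column 235. The tip has about 27.5 mm to go towards -y, so the knob is turning in the right direction. Continuing.

play_rows:
  deltas:
    - [30,[0,0,0],[0,0,-0.13]]
    - [30,[0,0,0],[0,0,-0.26]]
    - [30,[0,0,0],[0,0,-0.39]]
    - [30,[0,0,0],[0,0,-0.52]]
    - [30,[0,0,0],[0,0,-0.65]]
    - [30,[0,0,0],[0,0,-0.78]]
    - [30,[0,0,0],[0,0,-0.91]]
    - [30,[0,0,0],[0,0,-1.04]]

```text
clock: 12.75
tcp_pos: [0.4879, -0.1409, 0.0799]
orientation: [-1.154, -2.921, 0.004]
contact_force: [2.2, 0.6, -11.1]
grip_width: 0.0356
```

play_rows:
  deltas:
    - [30,[0,0,0],[0,0,-0.13]]
    - [30,[0,0,0],[0,0,-0.26]]
    - [30,[0,0,0],[0,0,-0.39]]
    - [30,[0,0,0],[0,0,-0.52]]
    - [30,[0,0,0],[0,0,-0.65]]
    - [30,[0,0,0],[0,0,-0.78]]
    - [30,[0,0,0],[0,0,-0.9]]
    - [30,[0,0,0],[0,0,-0.9]]

```text
clock: 13.75
tcp_pos: [0.488, -0.1407, 0.0799]
orientation: [0.228, -3.131, 0.003]
contact_force: [1.3, 0.9, -8.6]
grip_width: 0.0359
```

```bash
cat > p3.py <<'E'
from p import *
def cen(prof,ys,lo,hi):
    k=(ys>lo)&(ys<hi); w=np.clip(np.percentile(prof[k],70)-prof[k]-6,0,None); return (w*ys[k]).sum()/w.sum()*1000, w.max()
ys=np.arange(-.07,.05,.0005)
for n in('top','scene'):
    im=a if n=='top' else r.grab_frame('scene')[0]
    for x0 in (-.098,-.09,-.082,-.074,-.070,-.066,-.062,-.058,-.054,-.05):
        pr=rect(.081,n,im,np.arange(x0,x0+.004,.001),ys).mean((0,2))
        print(n,x0,'line %.1f (%d)'%cen(pr,ys,-.052,-.025), 'anc %.1f (%d)'%cen(pr,ys,.015,.04),'mid %.1f (%d)'%cen(pr,ys,-.034,.01))
E
python3 p3.py
```

```text
13.75 [ 0.488  -0.1407  0.0799] [ 1.3  0.9 -8.6] [ 0.39 -0.46  0.09] 0.03588652819251412 j7 1.88 yaw -2.996
top -0.098 line nan (0) anc nan (0) mid nan (0)
top -0.09 line -38.0 (16) anc 18.6 (4) mid -33.6 (6)
top -0.082 line -38.3 (120) anc 20.0 (61) mid -32.9 (65)
top -0.074 line -38.0 (31) anc 22.2 (50) mid -33.6 (7)
top -0.07 line -38.2 (20) anc 24.7 (27) mid -33.9 (2)
top -0.066 line -37.6 (23) anc 26.5 (21) mid -33.5 (8)
top -0.062 line -35.4 (38) anc 26.7 (16) mid -32.3 (35)
top -0.058 line -34.9 (65) anc 26.4 (17) mid -32.1 (64)
top -0.054 line -35.1 (82) anc 26.5 (22) mid -32.2 (80)
top -0.05 line -34.8 (63) anc 26.5 (23) mid -32.1 (64)
scene -0.098 line nan (0) anc 18.1 (55) mid 8.3 (15)
scene -0.09 line -38.2 (21) anc 19.5 (88) mid -23.1 (7)
scene -0.082 line -37.0 (172) anc 26.8 (23) mid -32.6 (124)
scene -0.074 line -36.6 (55) anc 27.4 (59) mid -33.3 (33)
scene -0.07 line -37.2 (49) anc 28.5 (61) mid -33.6 (19)
scene -0.066 line -35.8 (65) anc 27.8 (43) mid -33.2 (47)
scene -0.062 line -34.4 (87) anc 27.8 (46) mid -32.5 (84)
scene -0.058 line -34.0 (105) anc 28.0 (26) mid -32.2 (105)
scene -0.054 line -34.1 (68) anc 27.7 (29) mid -32.2 (78)
scene -0.05 line -32.2 (22) anc 28.4 (52) mid -31.6 (32)p3.py:3: RuntimeWarning: invalid value encountered in scalar divide
  k=(ys>lo)&(ys<hi); w=np.clip(np.percentile(prof[k],70)-prof[k]-6,0,None); return (w*ys[k]).sum()/w.sum()*1000, w.max()
```

play_rows:
  deltas:
    - [30,[0,0,0],[0,0,-0.1]]
    - [30,[0,0,0],[0,0,-0.2]]
    - [30,[0,0,0],[0,0,-0.29]]
    - [30,[0,0,0],[0,0,-0.29]]

```text
clock: 14.35
tcp_pos: [0.4879, -0.1406, 0.0799]
orientation: [0.673, -3.066, 0.002]
contact_force: [1.7, 0.8, -8.0]
grip_width: 0.0362
```

```bash
cat > p4.py <<'E'
from p import *
ys=np.arange(-.052,-.025,.0002)
for n in('top','scene'):
    im=a if n=='top' else r.grab_frame('scene')[0]
    for x0,z in ((-.082,.08),(-.074,.08),(-.070,.08),(-.066,.08),(-.062,.081),(-.058,.082),(-.055,.082),(-.052,.082)):
        pr=rect(z,n,im,np.arange(x0,x0+.004,.001),ys).mean((0,2)); w=np.clip(np.median(pr[[*range(15),*range(-15,0)]])-pr-4,0,None)
        k=np.where(w>w.max()*.5)[0]; print(n,x0,'peak %.1f half-range %.1f %.1f depth %d'%(ys[w.argmax()]*1e3,ys[k[0]]*1e3,ys[k[-1]]*1e3,w.max()))
E
python3 p4.py
```

```text
14.35 [ 0.4879 -0.1406  0.0799] [ 1.7  0.8 -8. ] [ 0.38 -0.4   0.09] 0.036232841283029546 j7 2.13 yaw -2.71
top -0.082 peak -38.4 half-range -42.6 -34.0 depth 127
top -0.074 peak -37.8 half-range -40.8 -35.0 depth 33
top -0.07 peak -38.0 half-range -41.0 -35.4 depth 22
top -0.066 peak -38.4 half-range -40.8 -35.6 depth 25
top -0.062 peak -37.2 half-range -40.2 -34.6 depth 37
top -0.058 peak -37.2 half-range -40.4 -34.2 depth 58
top -0.055 peak -37.4 half-range -40.4 -34.2 depth 67
top -0.052 peak -37.4 half-range -40.4 -34.0 depth 63
scene -0.082 peak -38.2 half-range -42.0 -33.6 depth 174
scene -0.074 peak -37.6 half-range -40.6 -34.6 depth 52
scene -0.07 peak -38.0 half-range -40.8 -35.0 depth 51
scene -0.066 peak -38.4 half-range -41.4 -35.4 depth 48
scene -0.062 peak -38.0 half-range -41.0 -35.2 depth 73
scene -0.058 peak -38.0 half-range -41.4 -34.4 depth 96
scene -0.055 peak -38.6 half-range -41.8 -35.4 depth 97
scene -0.052 peak -37.2 half-range -40.8 -34.2 depth 54
```

play_rows:
  deltas:
    - [50,[0,0,0],[0,0,0]]
    - [65,[0,0,0],[0,0,0]]
    - [65,[0,0,0],[0,0,0]]
    - [65,[0,0,-30],[0,0,0]]
    - [65,[0,0,-80],[0,0,0]]
    - [65,[0,0,-110],[0,0,0]]
    - [65,[0,0,-110],[0,0,0]]

```text
clock: 15.32
tcp_pos: [0.4901, -0.1409, 0.1927]
orientation: [-0.671, 3.066, -0.006]
contact_force: [0.1, 0.5, -0.4]
grip_width: 0.0647
```

```bash
python3 - <<'E'
from h import *
o=r.get_obs();Q=R.from_rotvec(o['orientation']).as_matrix();print(o['tcp_pos'],Q.round(3))
ey=np.array([.2835,.959]);ex=np.array([.959,-.2835]);org=np.array([.5819,.1754])-.165*ey
ax=org-.06*ex-.038*ey # pointer tip spot
# tool yaw back to jig-aligned (x=-ex): camera 76mm along tool x; put camera 20 mm -x of tip
tgt=np.r_[ax+.055*ex,.19]; q=Q.T@(tgt-o['tcp_pos'])*1000
Qt=np.column_stack([np.r_[-ex,0],np.r_[ey,0],[0,0,-1]])
print(q.round(1),R.from_matrix(Q.T@Qt).as_rotvec().round(3))
E
```

```text
[ 0.49005997 -0.14091267  0.19266886] [[-0.908 -0.418  0.003]
 [-0.418  0.908 -0.003]
 [-0.002 -0.004 -1.   ]]
[-78.2  99.5   2.4] [-0.003  0.003  0.719]
```

play_rows:
  deltas:
    - [65,[-20,25,0],[0,0,0.15]]
    - [65,[-40,50,0],[0,0,0.3]]
    - [65,[-60,75,0],[0,0,0.45]]
    - [65,[-78,99.5,0],[0,0,0.6]]
    - [65,[-78,99.5,0],[0,0,0.72]]
    - [65,[-78,99.5,0],[0,0,0.72]]
    - [65,[-78,99.5,0],[0,0,0.72]]

```text
clock: 16.2
tcp_pos: [0.5189, -0.0185, 0.1918]
orientation: [0.45, 3.106, -0.005]
contact_force: [-0.4, 1.0, -0.9]
grip_width: 0.0651
```

```bash
cat > w.py <<'E'
from h import *
import sys
o=r.get_obs(); a,d=r.grab_frame('wrist'); print(o['clock'],o['tcp_pos'].round(4),abs(o['qvel']).max().round(3))
ey=np.array([.2835,.959]);ex=np.array([.959,-.2835]);org=np.array([.5819,.1754])-.165*ey
def rect(z,xs,ys):
    p=np.array([[wproj(o,[*(org+x*ex+y*ey),z]) for y in ys] for x in xs],np.float32); return cv2.remap(a,p[...,0],p[...,1],cv2.INTER_CUBIC)
xs=np.arange(-.095,-.03,.0005);ys=np.arange(-.06,-.015,.0005); A=rect(.08,xs,ys); B=rect(.082,xs,ys)
for i in range(0,len(xs),6):
    z=(A if xs[i]<-.064 else B)[i:i+6].mean((0,2)); w=np.clip(np.percentile(z,75)-z-8,0,None)
    k=np.where(w>w.max()*.5)[0]; print(xs[i].round(4),'c %.1f  range %.1f %.1f d %d'%((w*ys).sum()/max(w.sum(),1e-6)*1e3,ys[k[0]]*1e3,ys[k[-1]]*1e3,w.max()))
save(sys.argv[1],np.hstack([A,B]),4)
E
python3 w.py v1.png
```

```text
16.2 [ 0.5189 -0.0185  0.1918] 0.008Traceback (most recent call last):
  File "w.py", line 7, in <module>
    xs=np.arange(-.095,-.03,.0005);ys=np.arange(-.06,-.015,.0005); A=rect(.08,xs,ys); B=rect(.082,xs,ys)
                                                                     ~~~~^^^^^^^^^^^
  File "w.py", line 6, in rect
    p=np.array([[wproj(o,[*(org+x*ex+y*ey),z]) for y in ys] for x in xs],np.float32); return cv2.remap(a,p[...,0],p[...,1],cv2.INTER_CUBIC)
                 ~~~~~^^^^^^^^^^^^^^^^^^^^^^^^
  File "h.py", line 21, in wproj
    m=r.camera_model('wrist'); K=m['mtx']; T=m['T_tool_cam']
ValueError: time passes only in moves, steps and waits
```

```bash
sed -i '2a import functools\nCM=functools.lru_cache(None)(r.camera_model)' h.py; sed -i "s/m=r.camera_model(/m=CM(/" h.py
python3 w.py v1.png
```

```text
16.25 [ 0.519  -0.0185  0.192 ] 0.01Traceback (most recent call last):
  File "w.py", line 10, in <module>
    k=np.where(w>w.max()*.5)[0]; print(xs[i].round(4),'c %.1f  range %.1f %.1f d %d'%((w*ys).sum()/max(w.sum(),1e-6)*1e3,ys[k[0]]*1e3,ys[k[-1]]*1e3,w.max()))
                                                                                                                            ~^^^
IndexError: index 0 is out of bounds for axis 0 with size 0
```

```bash
sed -i 's/w>w.max()\*.5/w>=w.max()*.5/' w.py; python3 w.py v1.png
```

```text
16.3 [ 0.5191 -0.0185  0.1921] 0.007
-0.095 c 0.0  range -60.0 -15.5 d 0
-0.092 c 0.0  range -60.0 -15.5 d 0
-0.089 c -37.2  range -37.5 -37.0 d 0
-0.086 c -37.5  range -41.0 -34.0 d 148
-0.083 c -37.5  range -42.5 -32.5 d 190
-0.08 c -37.5  range -42.5 -32.5 d 191
-0.077 c -37.5  range -40.5 -34.5 d 174
-0.074 c -37.6  range -38.5 -37.0 d 111
-0.071 c -37.6  range -38.5 -37.0 d 110
-0.068 c -37.6  range -38.5 -37.0 d 110
-0.065 c -37.6  range -38.5 -37.0 d 110
-0.062 c -37.2  range -38.0 -36.5 d 120
-0.059 c -36.5  range -38.0 -34.5 d 151
-0.056 c -36.4  range -38.0 -34.5 d 153
-0.053 c -36.6  range -38.5 -34.5 d 151
-0.05 c -36.5  range -38.5 -34.5 d 151
-0.047 c -36.8  range -39.0 -34.5 d 131
-0.044 c -41.5  range -44.5 -42.5 d 39
-0.041 c -43.9  range -45.0 -43.0 d 59
-0.038 c -44.2  range -45.5 -43.0 d 67
-0.035 c -42.7  range -45.0 -43.0 d 71
-0.032 c -41.0  range -60.0 -15.5 d 102
```

View pics/v1.png

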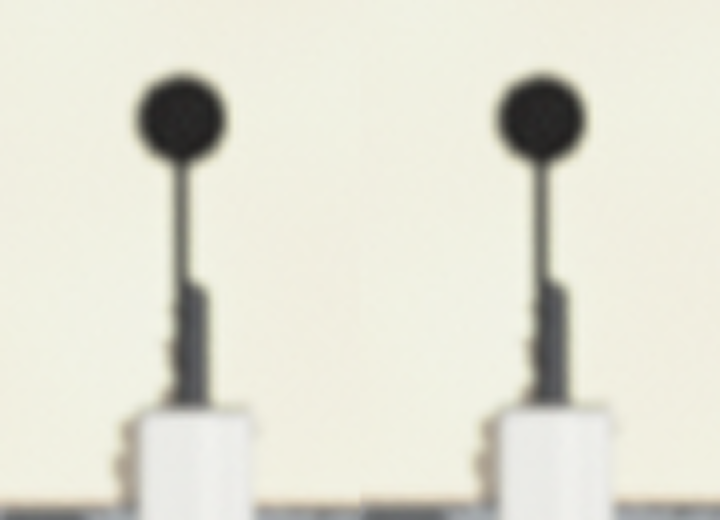

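View 12 (the last one): the line is at -37.7 mm and the pointer centre at about -36.3 mm, so roughly 1.4 mm to go, which is a knob turn of about -0.115 rad. I'll regrip for a small correction.

play_rows:
  deltas:
    - [65,[-2,-50,0],[0,0,0]]
    - [65,[-4,-95,0],[0,0,0]]
    - [65,[-4.3,-126.6,0],[0,0,0]]
    - [65,[-4.3,-126.6,0],[0,0,0]]
    - [65,[-4.3,-126.6,0],[0,0,0]]

```text
clock: 16.98
tcp_pos: [0.4875, -0.1405, 0.1926]
orientation: [0.451, 3.105, -0.003]
contact_force: [0.3, -0.3, -0.9]
grip_width: 0.0649
```

```bash
python3 k.py
```

```text
16.975 [ 0.4875 -0.1405  0.1926] j [ 0.11  0.22  0.05  1.98 -0.01  0.94  1.45] qv 0.014 tilt [-0.0041 -0.0016 -1.    ] yaw x 2.853
knob [ 0.48741491 -0.14149818  0.12532027] tool [ 0.  -0.8 67.2] [0.03880312 0.03873722 0.00659225]
```

play_rows:
  deltas:
    - [65,[-0.2,-0.7,45],[0,0,0]]
    - [65,[-0.2,-0.7,90],[0,0,0]]
    - [65,[-0.2,-0.7,113],[0,0,0]]
    - [65,[-0.2,-0.7,113],[0,0,0]]
    - [30,[-0.2,-0.7,113],[0,0,0]]
    - [30,[-0.2,-0.7,113],[0,0,0]]
    - [30,[-0.2,-0.7,113],[0,0,0]]
    - [30,[-0.2,-0.7,113],[0,0,0]]
  squeeze: 60

```text
clock: 18.02
tcp_pos: [0.4891, -0.1411, 0.0811]
orientation: [0.448, 3.103, -0.003]
contact_force: [-0.2, 0.4, 7.0]
grip_width: 0.0362
```

play_rows:
  deltas:
    - [30,[0,0,0],[0,0,-0.06]]
    - [30,[0,0,0],[0,0,-0.115]]
    - [30,[0,0,0],[0,0,-0.115]]
    - [30,[0,0,0],[0,0,-0.115]]
  squeeze: 70

```text
clock: 18.52
tcp_pos: [0.4892, -0.141, 0.0813]
orientation: [0.271, 3.123, -0.004]
contact_force: [-0.1, 0.2, -3.7]
grip_width: 0.0358
```

play_rows:
  deltas:
    - [50,[0,0,0],[0,0,0]]
    - [65,[0,0,0],[0,0,0]]
    - [65,[0,0,0],[0,0,0]]
    - [65,[0,0,-30],[0,0,0]]
    - [65,[0,0,-80],[0,0,0]]
    - [65,[0,0,-112],[0,0,0]]
    - [65,[0,0,-112],[0,0,0]]

```text
clock: 19.4
tcp_pos: [0.4904, -0.1411, 0.1961]
orientation: [0.27, 3.117, -0.004]
contact_force: [0.4, -0.3, -0.9]
grip_width: 0.0652
```

play_rows:
  deltas:
    - [65,[2,50,0],[0,0,0.11]]
    - [65,[4,95,0],[0,0,0.11]]
    - [65,[-11,127,0],[0,0,0.11]]
    - [65,[-11,127,0],[0,0,0.11]]
    - [65,[-11,127,0],[0,0,0.11]]

```text
clock: 20.02
tcp_pos: [0.5222, -0.0187, 0.1951]
orientation: [0.443, 3.099, -0.005]
contact_force: [0.0, -0.7, 0.3]
grip_width: 0.0649
```

```bash
python3 w.py v2.png | sed -n '1p;8,18p'; python3 - <<'E'
import cv2,numpy as np
g=cv2.imread('pics/v2.png').mean(2)[:,360:]
for r in (150,230,310,330,350,370,390):
    p=g[r-6:r+6].mean(0); print(r,[int(x) for x in p[150:230:3]])
E
```

```text
20.025 [ 0.5222 -0.0187  0.1951] 0.014
-0.077 c -37.6  range -40.5 -34.5 d 173
-0.074 c -37.6  range -38.5 -37.0 d 106
-0.071 c -37.5  range -38.5 -37.0 d 104
-0.068 c -37.5  range -38.5 -37.0 d 105
-0.065 c -37.6  range -38.5 -37.0 d 96
-0.062 c -37.6  range -38.5 -37.0 d 100
-0.059 c -37.6  range -39.0 -36.0 d 134
-0.056 c -37.8  range -39.5 -36.0 d 140
-0.053 c -37.5  range -39.5 -35.5 d 139
-0.05 c -37.8  range -39.5 -35.5 d 139
-0.047 c -37.6  range -39.5 -35.5 d 121
150 [132, 113, 89, 69, 60, 52, 46, 43, 41, 39, 38, 37, 39, 42, 45, 51, 58, 65, 77, 97, 123, 142, 170, 197, 213, 225, 232]
230 [236, 236, 236, 236, 234, 230, 218, 195, 168, 141, 122, 124, 146, 175, 200, 220, 232, 233, 235, 236, 235, 235, 235, 235, 235, 235, 235]
310 [218, 210, 195, 177, 159, 139, 119, 103, 93, 89, 89, 91, 94, 100, 111, 136, 167, 192, 217, 231, 233, 236, 236, 236, 236, 236, 235]
330 [230, 224, 208, 186, 163, 139, 118, 102, 92, 88, 88, 90, 93, 98, 110, 135, 165, 189, 215, 229, 233, 236, 236, 236, 235, 235, 235]
350 [234, 235, 227, 214, 194, 169, 142, 117, 99, 90, 89, 91, 93, 98, 109, 134, 163, 187, 213, 228, 232, 236, 237, 236, 236, 235, 234]
370 [218, 208, 190, 170, 152, 132, 115, 101, 92, 89, 90, 92, 94, 97, 108, 132, 161, 185, 211, 227, 231, 235, 236, 236, 236, 235, 235]
390 [231, 226, 211, 190, 167, 143, 122, 105, 92, 87, 87, 90, 92, 95, 107, 130, 158, 182, 209, 225, 231, 235, 235, 234, 234, 234, 234]
```

The pointer is centred on the line to within about 0.2 mm. I'll check the pin once more, then hand in.

```bash
python3 - <<'E'
from h import *
o,a,P=wpts(); Q=R.from_rotvec(o['orientation']).as_matrix(); W=P/1000@Q.T+o['tcp_pos']
k=np.hypot(W[...,0]-.5190,W[...,1]-.1955)<.02
for lo,hi in((.092,.097),(.10,.11),(.11,.118),(.119,.127)):
    q=W[k&(W[...,2]>lo)&(W[...,2]<hi)]; print(lo,len(q),q.min(0).round(4) if len(q) else '',q.max(0).round(4) if len(q) else '')
print(o['contact_force'],r.hand_in())
E
```

```text
0.092 176 [0.5074 0.1845 0.092 ] [0.5292 0.2053 0.097 ]
0.1 94 [0.5107 0.1879 0.1001] [0.5245 0.1984 0.1099]
0.11 84 [0.5111 0.1875 0.1101] [0.5246 0.1966 0.118 ]
0.119 148 [0.511  0.1878 0.119 ] [0.525  0.203  0.1235]
the job is handed in; nothing more can be done
[-0.35792569 -0.74961177  0.02329489] None
```

I parked the locking pin upright in the bracket's side notch, then turned the knob until the pointer stood over the empty hole's pencil line. I handed the job in at about 20 s on the robot clock.

**Pin:** The last depth check showed it standing upright, collar top at about 94 mm and grip top at about 122 mm, so the collar is resting on the bracket.

**Pointer:** I turned the knob about 2.95 rad counter-clockwise in small steps, moving the pointer only by its knob. It first stopped about 1.4 mm short, so I regripped and turned about 0.115 rad more. The last close wrist-camera check put the pointer centre about 0.1–0.2 mm from the line. I made that check from numbers, because all 12 picture views were used.

**Failed or disagreeing checks:**
- **First pin grasp failed:** the fingers shut on top of the grip and pressed with about 13 N. Depth readings showed the finger tips about 24 mm behind the stated TCP. I corrected for that and the second grasp held.
- **Grip readings:** these were about 2 mm under the true widths (12 mm on the 14 mm grip, 36 mm on the 38 mm knob).
- **Two cameras before the last correction:** the top and scene cameras suggested the pointer was only 0.2–0.8 mm off, while the wrist view showed about 1.4 mm. I went by the wrist view.

At the end the gripper was open and clear of everything. I knowingly touched only the pin and the knob, but did not re-measure the loose things on the bench.

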